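Crack open the sealed dry box at the welding station

TASK

Air the green dry box: first swing the red-tipped hold-down lever up, about 50 degrees or more, so that its toe is well clear of the lid, and leave it up; only then take the clear lid by its black bar handle and pull it free of its sticky seal. Finish while still holding the lid by the handle, slightly open and still, with a gap of about 3 cm at its front edge; never let it fly open wide, and leave the tray, the bottle and the metal block beside the box where they stand.

Things in the scene. Friction and masses are not known exactly. Their poses are not given: they have to be found in the camera images.
- dry_box: Green box, 200 x 170 mm and 100 mm high, bolted on an dark steel base plate 240 x 290 x 10 mm. It does not move. Origin on the table, under the centre of the box; its x axis points from the front (handle side, towards the robot) to the back (lid hinge), its y axis to the side where the lever's column stands, z up. The column (30 x 24 mm, up to 170 mm high) stands 50 mm behind and 134 mm to the +y side of the origin. A thin black gasket shows under the lid's edge.
- hold_down (a joint): Angle of the hold-down lever in rad: 0 lying level with its toe just on the lid's edge (starts between 0 and 0.1), growing as the ball end is raised, stop at 1.2. The lever pivots about a level axis along the box's y. A stiff pivot (0.18 N m, about 2 N at the ball) keeps it where it is left. The steel lever is a 10 mm round bar, 100 mm long from pivot to ball; half-way along it a side arm reaches 34 mm over the lid and carries a downward toe with a black foot.
- lever_grip (a point): Centre of the red ball, 24 mm diameter, at the front end of the lever; the lever's axes turn with it. With the lever down it is 150 mm above the table, 50 mm in front of and 112 mm to the +y side of the box's origin, 40 mm above the lid's top.
- lever_pivot (a point): Point on the lever's pivot axis in the lever's plane, 100 mm from the ball's centre, 150 mm above the table.
- lid_angle (a joint): Opening angle of the lid in rad: 0 closed (at the start), growing as the front edge rises; it falls shut by its own weight. 0.15 is about 30 mm of gap at the front edge. The sticky seal holds it: lifting at the handle takes about 10 to 18 N in all within the first 4 mm, then less and less until, about 10 mm open, only the lid's weight (2 to 3.5 N at the handle) remains.
- lid_grip (a point): Black round bar handle on the clear lid near its front edge: bar diameter 14 mm, 86 mm long along the box's y, standing on two steel posts of 12 mm diameter 34 mm either side of its middle. This point is the middle of the bar, which on the closed lid is 145 mm above the table, 35 mm above the lid's top face (110 mm above the table) and 75 mm in front of the box's origin; its axes are parallel to the lid's (box's when closed).
- lid: The clear lid. Origin at the middle of the lid's hinge axis, which runs along the box's y, at the back rim, 100 mm above the table. The handle's bar is 175 mm in front of it and 45 mm above it.
- lid_front_edge (a point): Middle of the lower front edge of the lid, 206 mm from the hinge axis. The lid is 210 x 186 x 10 mm, clear with a white front strip.
- tray_mid (a point): Centre, 20 mm up, of the loose grey parts tray, 110 x 90 x 40 mm, holding orange clips; a bystander.
- cleaner_mid (a point): Centre, 60 mm up, of the loose white bottle with a blue cap, 52 mm diameter, 120 mm high; a bystander.
- gauge_mid (a point): Centre, 20 mm up, of the loose stepped brass-coloured metal block, low step towards its own -x,, 70 x 50 x 40 mm; a bystander.

How it is judged:
On the way, in this order (a step that is already met when the one before it is completed fails the run):
1. the lever is swung up clear of the lid, with the lid still closed (value of joint hold_down above 0.7 rad and value of joint lid_angle below 0.03 rad), for 0.2 s.
2. the lid is pulled free of its seal by the handle (value of joint lid_angle above 0.08 rad and contact force between the fingers and lid above 0.8 N), for 0.2 s.
At the end, for the whole second after the job is handed in: The fingers hold the lid's bar handle (over 0.8 N) with the lid still and between 0.09 and 0.23 rad open (about 18 to 47 mm at its front edge); the lever stands at more than 0.7 rad (value of joint lid_angle between 0.09 and 0.23 rad and velocity of joint lid_angle between -0.05 and 0.05 rad/s and contact force between the fingers and lid above 0.8 N and value of joint hold_down above 0.7 rad); the arm keeps its last pose, push and grip.
It fails at once if the lid is forced up (over 0.03 rad) while the lever is not yet raised to 0.6 rad (value of joint lid_angle above 0.03 rad and value of joint hold_down below 0.6 rad).
It fails at once if the lid flies open beyond 0.4 rad (value of joint lid_angle above 0.4 rad).
It fails at once if the tray is moved over 30 mm or tipped (distance of tray_mid from where it was at the start of the episode above 0.03 m or angle between tray_mid's own z axis and vertical above 0.4 rad).
It fails at once if the bottle is moved over 30 mm or tipped (distance of cleaner_mid from where it was at the start of the episode above 0.03 m or angle between cleaner_mid's own z axis and vertical above 0.4 rad).
It fails at once if the metal block is moved over 30 mm or tipped (distance of gauge_mid from where it was at the start of the episode above 0.03 m or angle between gauge_mid's own z axis and vertical above 0.4 rad).
It also fails if it takes over 48 s, if anything falls off the work surface, if the arm or the gripper's body presses on something with over 40 N, if the wrist force passes 120 N, or if a joint passes its speed limit or range.

ROBOT

A 6-joint arm with a two-finger parallel gripper is mounted at the origin on the work surface. World frame = base frame: x ahead of the robot, y to its left, z up, the work surface at z = 0. Lengths are in m, angles in rad, forces in N, time in s.
With the tool pointing down it reaches from about 0.425 to 0.95 m from the base axis. Payload 3.5 kg.
Tool frame: the origin (TCP) lies at the very end of the fingers, on their centre line; the grasp point (between the pads) lies 19 mm behind it; z points along the fingers, y is the direction in which the jaws open and shut (so a half turn about z gives the same grasp; the last joint's range is limited). The gripper opens to 85 mm and grips with 20 to 120 N. Pads are 22 mm wide; open, the fingers measure 114 mm over their backs; the gripper's body (76 mm by 85 mm) begins 54 mm behind the grasp point. The pads swing forward as they close: fully open they stand 13 mm farther back than shut.
Start: joints at [1.053, 0.286, 1.577, -0, 1.279, -0.15], TCP at [0.243, 0.63, 0.231] pointing down, gripper open.
Joint ranges: [-2.77, 2.77], [-0.9, 2.22], [0.21, 2.48], [-1.53, 4.67], [0.24, 2.81], [-2.84, 2.84]. Speed limits (rad/s): [2.79, 2.79, 3.14, 3.14, 3.14, 3.14].

INTERFACE

Orientations are given as a unit quaternion [x, y, z, w].
In Python, from plant import get_state, read_camera, get_calibration, ticket, search_frame, cut_out, pinpoint gives the robot as it stands.
- The arm moves only by the tool move_arm, never from a script. Its argument "plan" is a list that holds one entry, the list of rows, each a list of 7 numbers: the turn, a rotation vector about the tool's x, y, z in degrees, then the shift along the tool's x, y, z in m, then the finger opening in m, from 0 to 0.0854. In form: [[[ax, ay, az, x, y, z, hand], ...]]. A call has exactly 5 rows; each row is the pose to reach, as a shift and turn from the pose measured when the call began, along the tool's axes at that moment; what a row does not reach only later rows make up. A row lasts 1/8 s, in which the tool goes at most 62.5 mm and 10.7 degrees, less where a joint would pass 70% of its speed; a pose out of reach is approached as far as the arm can. A call with a gripper value outside its range is refused whole. The fingers move at their own pace and stop on an object; "force" is the grip in N (left out, the last holds). Time passes only in rows, so rows that repeat a pose let the fingers close, or fill a call up. It gives the time, the measured TCP pose, the force and the opening at its end, in the units of the state.
- get_state(): the state, without advancing time (a new reading comes with each control period).
- read_camera(name): name is "scene" or "top" or "wrist"; returns the picture (400x640x3 uint8, red, green, blue); there is no depth.
- get_calibration(name): a dict with "mtx" (3x3 intrinsics, pixels), "dist_coeffs" ([k1, k2, p1, p2, k3] as OpenCV has them; the pictures are not rectified), "extrinsics" (4x4, takes a point from camera to world coordinates); the wrist camera has in their place "hand_eye" (4x4, takes a point from camera to tool coordinates, whose origin is the TCP and whose axes are the flange's). Camera axes: x right, y up, looking along -z (the intrinsics and any distortion apply to the point x, -y, -z); pixel columns grow to the right and rows downward; lengths in m; the calibration is good to about 2 mm. A picture is of the moment at which its call begins: read the wrist's pose just before it. get_calibration takes no time and is no camera call.
- ticket.sign_off(): hands the job in, once; it reports no verdict.
Trained networks look in the newest picture that a camera, given by its name, has taken for a name from the list of things; names that differ only in an ending like _2 or _b are one class to them, and where a whole thing is asked for, a point or a joint stands for the part that bears it (a point fixed in the world has none). Each returns a list of dicts, best first, with "p" (0 to 1); they miss things now and then, are a little off and sometimes report something else, mostly with a low value. They report only what shows in the picture. A call takes as long as a camera call.
- search_frame(camera, query): "centre" ([column, row] in pixels, amid what is visible of it).
- cut_out(camera, query): "pixels" (400x640 bool, what is visible of it) and "centre" ([column, row] in pixels, amid what is visible of it).
- pinpoint(camera, query): "centre" ([column, row] in pixels: a listed point, or the origin of a listed thing).
The state is a dict: "time": time; "qpos": joint angles; "dq": joint speeds; "joint_efforts": joint torques, N m; "eef_pos": TCP position; "tcp_rot": TCP orientation; "contact_force": force on the tool from outside, world axes, zero at the start; "wrist_torque": the same for the moment, N m; "opening": opening from 0.0 (shut) to 1.0 (fully open).
Only numpy, scipy, OpenCV 4.12 (cv2) and the standard library are available. Lean on these libraries where they do the work, as an engineer would, in place of code of your own. Each camera call takes 0.05 s, during which the arm holds its last target.

## Working session

There is one attempt and no reset: what is moved stays moved. The work goes in short steps, Python scripts to look and compute and a tool call to move; the robot and the scene stay as the last step left them, time stands still between calls to the robot, and variables do not carry over. Pictures are saved under pics/ and viewed, and the job is handed in when it is done.

Besides the shell and the picture viewer there is one more tool, called as name(argument=value, ...), one argument or row to a line, values as JSON. move_arm: Moves the arm, as the interface text tells. Its arguments: {"type":"object","properties":{"plan":{"type":"array","items":{"type":"array","items":{"type":"array","items":{"type":"number"}}}},"force":{"type":"number"}},"required":["plan"]}

```bash
ls; mkdir -p pics
python3 - <<'E'
from plant import *
import cv2
s=get_state();print(s)
for n in("scene","top","wrist"):
    im=read_camera(n);cv2.imwrite(f"pics/{n}0.png",im[:,:,::-1])
    c=get_calibration(n);print(n,c)
    for q in("lever_grip","lever_pivot","lid_grip","lid","dry_box","lid_front_edge","tray_mid","cleaner_mid","gauge_mid"):
        r=pinpoint(n,q)[:2] if n!="wrist" else []
        print(q,[(round(a["p"],2),[round(float(v),1) for v in a["centre"]]) for a in r])
print(get_state()["time"])
E
```

```text
pics
{'time': 0.0, 'qpos': array([ 1.05300899e+00,  2.87200176e-01,  1.57816234e+00, -1.03850136e-05,
        1.27858460e+00, -1.49980908e-01]), 'dq': array([ 0.00218571,  0.00119923, -0.00017292, -0.00023786, -0.0021772 ,
        0.00061052]), 'joint_efforts': array([-4.66814490e-04, -4.05977118e+01, -2.92629164e+01, -2.29528050e-04,
        5.74154081e-03, -3.59921501e-05]), 'eef_pos': array([0.24234793, 0.6293002 , 0.2299321 ]), 'tcp_rot': array([ 1.82866750e-01,  9.83137003e-01, -1.11384723e-03, -3.81099568e-04]), 'contact_force': array([0.81054169, 0.78184019, 0.50554638]), 'wrist_torque': array([ 0.02642642, -0.03823423, -0.00309293]), 'opening': 0.9975478855884738}
scene {'mtx': array([[495.44064959,   0.        , 321.65823974],
       [  0.        , 495.44064959, 204.14417228],
       [  0.        ,   0.        ,   1.        ]]), 'dist_coeffs': array([-0.00384922,  0.        ,  0.        ,  0.        ,  0.        ]), 'extrinsics': array([[-0.5690276 , -0.70791995,  0.41839806,  1.16105145],
       [ 0.82218688, -0.48068738,  0.30487436,  0.47430607],
       [-0.01470798,  0.5
[... 1493 characters left out ...]
 ,   0.        , 321.16303763],
       [  0.        , 315.3675176 , 202.42851214],
       [  0.        ,   0.        ,   1.        ]]), 'dist_coeffs': array([-0.04494122,  0.        ,  0.        ,  0.        ,  0.        ]), 'hand_eye': array([[-2.34254653e-04,  9.51912463e-01,  3.06370051e-01,
         7.81051677e-02],
       [ 9.99999930e-01,  3.12111084e-04, -2.05136871e-04,
        -1.64629270e-03],
       [-2.90893833e-04,  3.06369982e-01, -9.51912469e-01,
        -1.41311931e-01],
       [ 0.00000000e+00,  0.00000000e+00,  0.00000000e+00,
         1.00000000e+00]])}
lever_grip []
lever_pivot []
lid_grip []
lid []
dry_box []
lid_front_edge []
tray_mid []
cleaner_mid []
gauge_mid []
1.05
```

View pics/scene0.png

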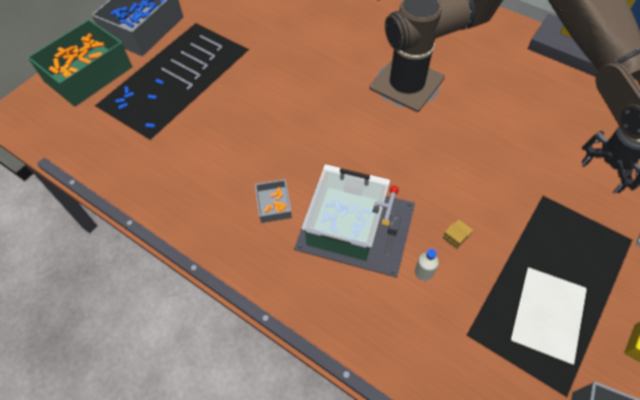

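View pics/top0.png

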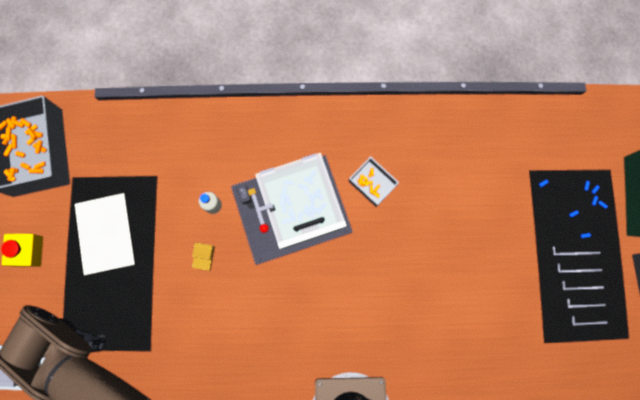

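```bash
cat > h.py <<'E'
import numpy as np, cv2
from scipy.optimize import least_squares
from scipy.spatial.transform import Rotation as R
from plant import *
def proj(n,P,T=None):
    c=get_calibration(n); E=c["extrinsics"] if T is None else T
    p=(np.asarray(P)-E[:3,3])@E[:3,:3]
    p=p*[1,-1,-1]
    return cv2.projectPoints(p.reshape(-1,1,3),np.zeros(3),np.zeros(3),c["mtx"],c["dist_coeffs"])[0].reshape(-1,2)
PTS=dict(lever_grip=[-.05,.112,.15],lever_pivot=[.05,.112,.15],lid_grip=[-.075,0,.145],lid=[.1,0,.1],dry_box=[0,0,0],lid_front_edge=[-.106,0,.1])
def box(v):
    x,y,a=v;M=np.eye(4);M[:3,:3]=R.from_euler('z',a).as_matrix();M[:2,3]=x,y;return M
E
python3 - <<'E'
from h import *
obs=[("scene","lever_pivot",383.4,223.2),("scene","lid_grip",353.8,174.5),("scene","lid",336.2,242.6),("scene","lever_grip",390.4,188.7),
("top","lever_pivot",250.3,192.7),("top","lid_grip",310.7,226.9),("top","lid",289.2,163.1),("top","lever_grip",263.1,227.4),("top","lid_front_edge",310.5,236.9)]
def f(v):
    M=box(v);o=[]
    for n,q,a,b in obs:
        o.append(proj(n,M[:3,:3]@PTS[q]+M[:3,3])[0]-[a,b])
    return np.concatenate(o)
for a0 in(0,.5,-.5):
    r=least_squares(f,[.5,.1,a0],loss='soft_l1',f_scale=2);print(r.x,r.cost)
print(np.round(r.fun.reshape(-1,2) if r.fun.size==18 else r.fun,1))
M=box(r.x)
for q in PTS: print(q,M[:3,:3]@PTS[q]+M[:3,3])
def g(v): return np.concatenate([proj(n,v)[0]-p for n,p in o])
for nm,z,o in(("tray",.02,[("scene",[270.1,200.6]),("top",[376.2,181.6])]),("bottle",.06,[("scene",[424.6,265.8]),("top",[208.7,201.])]),("gauge",.02,[("scene",[457.5,232.8]),("top",[204.5,259.5])])):
    r=least_squares(g,[.5,.1,z]);print(nm,r.x,r.cost)
E
```

```text
[0.57510246 0.12813387 0.31358701] 25.356167853574874
[0.57510246 0.12813387 0.31358699] 25.356167853575542
[0.57510245 0.12813387 0.31358694] 25.356167853590144
[[ 1.5 -0.2]
 [ 0.3 -0.4]
 [-0.2 -4.5]
 [ 3.2  1.8]
 [ 2.1 -1.6]
 [-1.7 -4. ]
 [-0.8  1.4]
 [ 1.1  0.2]
 [ 2.5 -0.7]]
lever_grip [0.49299186 0.21924836 0.15      ]
lever_pivot [0.58811518 0.25009562 0.15      ]
lid_grip [0.50375996 0.10499842 0.145     ]
lid [0.67022578 0.15898113 0.1       ]
dry_box [0.57510245 0.12813387 0.        ]
lid_front_edge [0.47427173 0.09543577 0.1       ]
tray [ 0.63839416 -0.08980737  0.01315025] 0.07502630828580913
bottle [0.58386788 0.38183786 0.04789663] 1.6078217824139276
gauge [0.42280579 0.4031962  0.00196045] 0.00957405193178291
```

The scene camera shows the ball at about (394,189) and the handle at about (355,175). The top camera shows them at about (264,229) and (309,224). The bottle, block and tray are well clear. I'll hover near the ball for a wrist view.

```bash
cat >> h.py <<'E'
def goal(p,yang,tilt=0.):
    "TCP p, tool z down, tool y at world angle yang(deg). prints rotvec deg, shift in present tool axes"
    s=get_state();R0=R.from_quat(s["tcp_rot"]);a=np.radians(yang)
    y=np.array([np.cos(a),np.sin(a),0]);z=np.array([0,0,-1.]);x=np.cross(y,z)
    Rt=R.from_matrix(np.c_[x,y,z])
    print("t",round(s["time"],2),"pos",np.round(s["eef_pos"],4),"open",round(s["opening"],3),"F",np.round(s["contact_force"],1))
    print("rot",np.round(np.degrees((R0.inv()*Rt).as_rotvec()),1),"shift",np.round(R0.inv().apply(np.asarray(p)-s["eef_pos"]),4))
E
python3 -c "
from h import *
goal([.46,.21,.29],108)"
```

```text
t 1.05 pos [0.2427 0.6299 0.2314] open 1.003 F [0.4 0.3 0.1]
rot [  0.   -0.  -39.1] shift [-0.3538 -0.3136 -0.0587]
```

move_arm(
  plan=[
    [[0,0,-8,-0.044,-0.039,-0.03,0.085],[0,0,-16,-0.088,-0.078,-0.058,0.085],[0,0,-24,-0.132,-0.117,-0.058,0.085],[0,0,-32,-0.176,-0.156,-0.058,0.085],[0,0,-39,-0.22,-0.195,-0.058,0.085]],
  ],
)

```text
time: 1.68
eef_pos: [0.3785, 0.367, 0.2898]
tcp_rot: [-0.158, 0.987, 0.0, 0.001]
contact_force: [1.2, 0.8, 0.5]
opening: 0.996
```

```bash
python3 -c "
from h import *
goal([.46,.21,.29],108)"
```

```text
t 1.68 pos [0.3785 0.367  0.2898] open 0.996 F [1.2 0.8 0.5]
rot [0.  0.1 0.2] shift [-0.0285 -0.1746 -0.0002]
```

move_arm(
  plan=[
    [[0,0,0,-0.006,-0.04,0,0.085],[0,0,0,-0.013,-0.08,0,0.085],[0,0,0,-0.02,-0.12,0,0.085],[0,0,0,-0.0285,-0.175,0,0.085],[0,0,0,-0.0285,-0.175,0,0.085]],
  ],
)

```text
time: 2.3
eef_pos: [0.4615, 0.207, 0.29]
tcp_rot: [-0.155, 0.988, -0.0, 0.001]
contact_force: [0.5, -0.3, 0.2]
opening: 0.999
```

```bash
cat >> h.py <<'E'
def wristT():
    s=get_state();M=np.eye(4);M[:3,:3]=R.from_quat(s["tcp_rot"]).as_matrix();M[:3,3]=s["eef_pos"]
    return M@get_calibration("wrist")["hand_eye"]
E
python3 - <<'E'
from h import *
T=wristT();im=read_camera("wrist");np.save("T1.npy",T);cv2.imwrite("pics/w1.png",im[:,:,::-1])
print(get_state()["eef_pos"])
for q in PTS:
    r=pinpoint("wrist",q)[:2]
    print(q,[(round(a["p"],2),[round(float(v),1) for v in a["centre"]]) for a in r], proj("wrist",box([.5751,.1281,.3136])[:3,:3]@PTS[q]+[.5751,.1281,0],T))
E
```

```text
[0.46067919 0.20850431 0.28989892]
lever_grip [(0.91, [323.5, 224.0])] [[324.77528077 224.38087629]]
lever_pivot [(0.93, [323.4, 311.5])] [[324.6099508  311.77012638]]
lid_grip [(0.62, [413.8, 290.3]), (0.6, [208.2, 195.1])] [[207.45391616 198.21901678]]
lid [(0.58, [232.9, 316.6])] [[235.79411554 319.53920176]]
dry_box [(0.88, [247.6, 219.9])] [[246.97491132 217.8571607 ]]
lid_front_edge [(0.57, [215.5, 160.0])] [[218.69108354 157.75324686]]
```

View pics/w1.png

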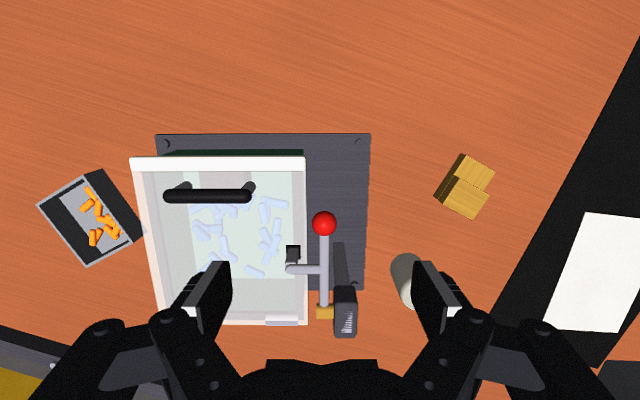

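The wrist view shows the ball at (324,223), the bar middle at (208,196) and the pivot near (324,311). These agree with the fit to within about 3 px. I'll refit with the wrist points included.

Run:
```python
from h import *
T=np.load("T1.npy")
obs=[("scene","lever_pivot",383.4,223.2,2),("scene","lid_grip",354.3,175,1),("scene","lid",336.2,242.6,3),("scene","lever_grip",394.2,189,1),
("top","lever_pivot",250.3,192.7,2),("top","lid_grip",309,224.5,1),("top","lid",289.2,163.1,3),("top","lever_grip",264,229,1),
("wrist","lever_grip",323.7,223.5,1),("wrist","lever_pivot",323.5,311.5,2),("wrist","lid_grip",208,195.5,1)]
def f(v):
    M=box(v);o=[]
    for n,q,a,b,s in obs:
        P=np.array(PTS[q])
        if q=="lever_grip": P=np.array([.05-.1*np.cos(v[3]),.112,.15+.1*np.sin(v[3])])
        o.append((proj(n,M[:3,:3]@P+M[:3,3],T if n=="wrist" else None)[0]-[a,b])/s)
    return np.concatenate(o)
r=least_squares(f,[.575,.128,.3136,.05],loss='soft_l1')
v=r.x;print(v,r.cost);print(np.round(r.fun.reshape(-1,2),1) )
np.save("box.npy",v);M=box(v[:3])
b=M[:3,:3]@[.05-.1*np.cos(v[3]),.112,.15+.1*np.sin(v[3])]+M[:3,3];print("ball",b)
for q in PTS: print(q,M[:3,:3]@PTS[q]+M[:3,3])
d=np.degrees(v[2])
goal(b-[0,0,.019],90+d)
# arc: in box frame, offsets of ball relative to grip
for th in(.05,.3,.5,.7,.9,1.1): print(th, np.round([-.1*np.cos(th)+.1*np.cos(v[3]),.1*np.sin(th)-.1*np.sin(v[3])],4))
```

```text
Traceback (most recent call last):
  File "h.py", line 12, in box
    x,y,a=v;M=np.eye(4);M[:3,:3]=R.from_euler('z',a).as_matrix();M[:2,3]=x,y;return M
    ^^^^^
ValueError: too many values to unpack (expected 3)
```

```bash
sed -i 's/x,y,a=v;/x,y,a=v[:3];/' h.py
python3 - <<'E'
from h import *
T=np.load("T1.npy")
obs=[("scene","lever_pivot",383.4,223.2,2),("scene","lid_grip",354.3,175,1),("scene","lid",336.2,242.6,3),("scene","lever_grip",394.2,189,1),
("top","lever_pivot",250.3,192.7,2),("top","lid_grip",309,224.5,1),("top","lid",289.2,163.1,3),("top","lever_grip",264,229,1),
("wrist","lever_grip",323.7,223.5,1),("wrist","lever_pivot",323.5,311.5,2),("wrist","lid_grip",208,195.5,1)]
def f(v):
    M=box(v);o=[]
    for n,q,a,b,s in obs:
        P=np.array(PTS[q])
        if q=="lever_grip": P=np.array([.05-.1*np.cos(v[3]),.112,.15+.1*np.sin(v[3])])
        o.append((proj(n,M[:3,:3]@P+M[:3,3],T if n=="wrist" else None)[0]-[a,b])/s)
    return np.concatenate(o)
r=least_squares(f,[.575,.128,.3136,.05],loss='soft_l1')
v=r.x;print(v,r.cost);print(np.round(r.fun.reshape(-1,2),1) )
np.save("box.npy",v);M=box(v[:3])
b=M[:3,:3]@[.05-.1*np.cos(v[3]),.112,.15+.1*np.sin(v[3])]+M[:3,3];print("ball",b)
for q in PTS: print(q,M[:3,:3]@PTS[q]+M[:3,3])
d=np.degrees(v[2])
goal(b-[0,0,.019],90+d)
for th in(.05,.3,.5,.7,.9,1.1): print(th, np.round([-.1*np.cos(th)+.1*np.cos(v[3]),.1*np.sin(th)-.1*np.sin(v[3])],4))
E
```

```text
[0.57269317 0.12716007 0.30733201 0.02649832] 4.99461036878503
[[ 0.7 -0.5]
 [ 0.2 -1.7]
 [-0.1 -1.8]
 [-0.3  0.4]
 [ 1.3 -0.5]
 [ 0.2 -0.6]
 [-0.1  0.7]
 [ 0.3 -0.9]
 [ 1.3  0.1]
 [ 0.3 -0.6]
 [-0.5  0.1]]
ball [0.49118756 0.21879699 0.15264952]
lever_grip [0.4911541  0.21878637 0.15      ]
lever_pivot [0.5864685  0.24903805 0.15      ]
lid_grip [0.50120737 0.10447132 0.145     ]
lid [0.66800758 0.15741175 0.1       ]
dry_box [0.57269317 0.12716007 0.        ]
lid_front_edge [0.4716599 0.0950933 0.1      ]
t 2.65 pos [0.4596 0.2108 0.2898] open 0.992 F [-0.2  0.3  0.1]
rot [0.  0.1 0.7] shift [-0.0323 -0.0023  0.1562]
0.05 [0.0001 0.0023]
0.3 [0.0044 0.0269]
0.5 [0.0122 0.0453]
0.7 [0.0235 0.0618]
0.9 [0.0378 0.0757]
1.1 [0.0546 0.0865]
```

move_arm(
  plan=[
    [[0,0,0.7,-0.032,-0.002,0.03,0.085],[0,0,0.7,-0.032,-0.002,0.07,0.085],[0,0,0.7,-0.032,-0.002,0.11,0.075],[0,0,0.7,-0.032,-0.002,0.14,0.065],[0,0,0.7,-0.032,-0.002,0.14,0.06]],
  ],
)

```text
time: 3.28
eef_pos: [0.4884, 0.2193, 0.147]
tcp_rot: [-0.154, 0.988, 0.0, -0.003]
contact_force: [-0.1, 0.1, -0.1]
opening: 0.702
```

Run:
```python
from h import *
T=wristT();im=read_camera("wrist");cv2.imwrite("pics/w2.png",im[:,:,::-1])
v=np.load("box.npy");print(proj("wrist",[[.4912,.2188,.1526]],T))
goal([.4912,.2188,.1336],90+np.degrees(v[2]))
```

```text
[[321.97164546 276.37894525]]
t 3.33 pos [0.49   0.2195 0.1492] open 0.707 F [-0.1 -0.   0.6]
rot [ 0.  -0.1  0.1] shift [-0.001  -0.0011  0.0156]
```

View pics/w2.png

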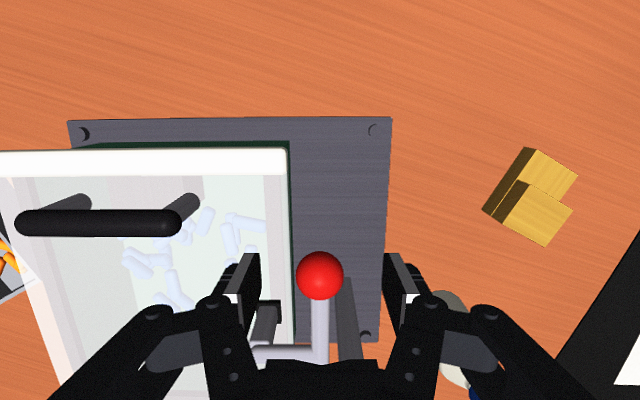

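The ball is at (320,275), centred between the fingers, and the prediction was (322,276). I'll descend and close.

move_arm(
  plan=[
    [[0,0,0,-0.001,-0.001,0.015,0.05],[0,0,0,-0.001,-0.001,0.015,0.03],[0,0,0,-0.001,-0.001,0.015,0.018],[0,0,0,-0.001,-0.001,0.015,0.018],[0,0,0,-0.001,-0.001,0.015,0.018]],
  ],
  force=40,
)

```text
time: 3.95
eef_pos: [0.4913, 0.2191, 0.1347]
tcp_rot: [-0.153, 0.988, 0.0, -0.0]
contact_force: [-1.2, 0.9, 1.0]
opening: 0.25
```

Run:
```python
from h import *
T=wristT();im=read_camera("wrist");cv2.imwrite("pics/w3.png",im[:,:,::-1])
goal([.4912,.2188,.1336],90+np.degrees(np.load("box.npy")[2]))
```

```text
t 4.0 pos [0.4913 0.2191 0.1346] open 0.25 F [-0.3  1.8  0.2]
rot [ 0.1 -0.   0.1] shift [ 0.0002 -0.0003  0.001 ]
```

View pics/w3.png

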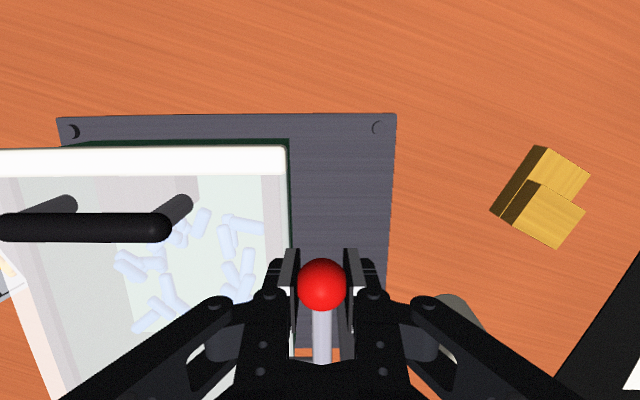

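The ball is gripped between the pads (opening 0.25). I'll swing it along the arc.

move_arm(
  plan=[
    [[0,0,0,-0.001,0,-0.012,0.018],[0,0,0,-0.003,0,-0.022,0.018],[0,0,0,-0.006,0,-0.0315,0.018],[0,0,0,-0.01,0,-0.041,0.018],[0,0,0,-0.0147,0,-0.0495,0.018]],
  ],
)

```text
time: 4.62
eef_pos: [0.5053, 0.2236, 0.1845]
tcp_rot: [-0.154, 0.988, 0.0, -0.001]
contact_force: [1.2, 2.4, -4.8]
opening: 0.249
```

Run:
```python
from h import *
v=np.load("box.npy");c,s=np.cos(v[2]),np.sin(v[2])
for th in (.65,.75,.85,.95,1.03,1.08):
    d=.1*(np.cos(.0265)-np.cos(th));goal([.4913+d*c,.2191+d*s,.1346+.1*(np.sin(th)-.0265)],90+np.degrees(v[2]))
```

```text
t 4.62 pos [0.5053 0.2236 0.1845] open 0.249 F [ 1.2  2.4 -4.8]
rot [ 0.1 -0.1  0.1] shift [-0.0056 -0.0001 -0.008 ]
t 4.62 pos [0.5053 0.2236 0.1845] open 0.249 F [ 1.2  2.4 -4.8]
rot [ 0.1 -0.1  0.1] shift [-0.0121 -0.0001 -0.0157]
t 4.62 pos [0.5053 0.2236 0.1845] open 0.249 F [ 1.2  2.4 -4.8]
rot [ 0.1 -0.1  0.1] shift [-0.0192 -0.0001 -0.0226]
t 4.62 pos [0.5053 0.2236 0.1845] open 0.249 F [ 1.2  2.4 -4.8]
rot [ 0.1 -0.1  0.1] shift [-0.0271 -0.0001 -0.0288]
t 4.62 pos [0.5053 0.2236 0.1845] open 0.249 F [ 1.2  2.4 -4.8]
rot [ 0.1 -0.1  0.1] shift [-0.0337 -0.0001 -0.0332]
t 4.62 pos [0.5053 0.2236 0.1845] open 0.249 F [ 1.2  2.4 -4.8]
rot [ 0.1 -0.1  0.1] shift [-0.0381 -0.0001 -0.0357]
```

move_arm(
  plan=[
    [[0,0,0,-0.0056,0,-0.008,0.018],[0,0,0,-0.012,0,-0.0157,0.018],[0,0,0,-0.0192,0,-0.0226,0.018],[0,0,0,-0.0271,0,-0.0288,0.018],[0,0,0,-0.036,0,-0.0345,0.018]],
  ],
)

```text
time: 5.25
eef_pos: [0.5403, 0.2349, 0.2189]
tcp_rot: [-0.154, 0.988, 0.001, -0.0]
contact_force: [2.0, 2.7, -8.9]
opening: 0.249
```

Run:
```python
from h import *
im=read_camera("wrist");a=read_camera("scene");
cv2.imwrite("pics/w4.png",np.vstack([im,cv2.resize(a[130:300,270:500],(640,473))])[:,:,::-1][:,:,:].copy()[::1]) 
x=cv2.resize(np.vstack([im,cv2.resize(a[130:300,270:500],(640,473))]),(440,600));cv2.imwrite("pics/w4.png",x[:,:,::-1])
s=get_state();print(s["eef_pos"],s["opening"],s["contact_force"])
```

```text
[0.54170661 0.23522858 0.21952578] 0.24811366390253747 [ 2.65130015  3.72233777 -5.88585802]
```

View pics/w4.png

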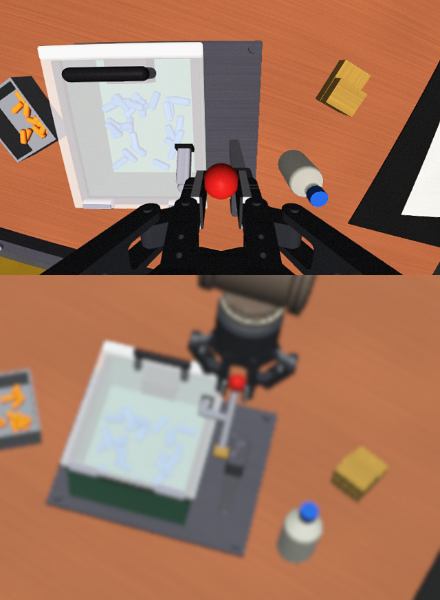

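The wrist view shows the ball still held and the lever up at about 1.05 rad. The lid is closed and the bystanders are untouched. I'll release and retreat upward.

move_arm(
  plan=[
    [[0,0,0,0,0,0,0.03],[0,0,0,0,0,0,0.05],[0,0,0,0,0,0,0.06],[0,0,0,0,0,-0.02,0.06],[0,0,0,0,0,-0.06,0.06]],
  ],
)

```text
time: 5.98
eef_pos: [0.5406, 0.2347, 0.2794]
tcp_rot: [-0.153, 0.988, 0.001, -0.0]
contact_force: [0.1, -0.4, -0.3]
opening: 0.703
```

Run:
```python
from h import *
im=read_camera("wrist");cv2.imwrite("pics/w5.png",im[:,:,::-1])
v=np.load("box.npy")
goal([.5012,.1045,.30],np.degrees(v[2]))
```

```text
t 6.03 pos [0.5438 0.2356 0.2883] open 0.701 F [0.5 1.5 4.8]
rot [ 0.6  0.6 90. ] shift [ 0.0801 -0.1121 -0.0129]
```

View pics/w5.png

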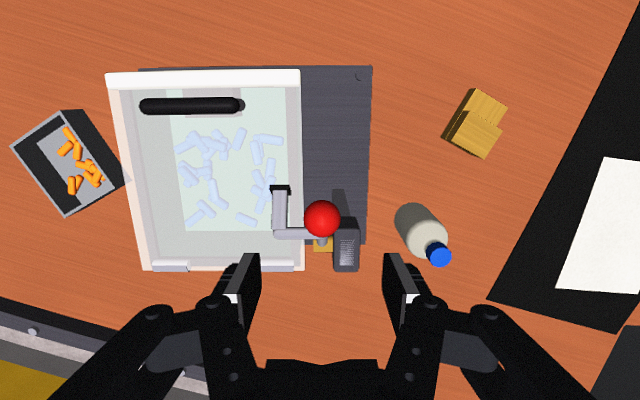

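The lever stays up (ball at (322,218)). Now I'll turn a quarter and go above the handle.

move_arm(
  plan=[
    [[0,0,0,0.01,-0.01,-0.013,0.06],[0,0,10,0.025,-0.03,-0.013,0.06],[0,0,20,0.04,-0.055,-0.013,0.07],[0,0,30,0.06,-0.085,-0.013,0.07],[0,0,40,0.08,-0.112,-0.013,0.07]],
  ],
)

```text
time: 6.65
eef_pos: [0.5012, 0.1036, 0.3018]
tcp_rot: [0.197, 0.98, 0.004, 0.007]
contact_force: [0.7, -0.4, 0.8]
opening: 0.818
```

```bash
python3 -c "
from h import *
goal([.5012,.1045,.26],np.degrees(np.load('box.npy')[2]))"
```

```text
t 6.65 pos [0.5012 0.1036 0.3018] open 0.818 F [ 0.7 -0.4  0.8]
rot [ 0.9  0.4 49.7] shift [0.0009 0.0004 0.0418]
```

move_arm(
  plan=[
    [[0.2,0.1,10,0,0,0,0.07],[0.4,0.2,20,0,0,0.01,0.07],[0.6,0.2,30,0,0,0.02,0.07],[0.8,0.3,40,0.001,0,0.03,0.07],[0.9,0.4,49.7,0.001,0,0.042,0.07]],
  ],
)

```text
time: 7.28
eef_pos: [0.5015, 0.1041, 0.2614]
tcp_rot: [0.593, 0.805, 0.0, 0.001]
contact_force: [0.1, -0.4, 0.3]
opening: 0.819
```

Run:
```python
from h import *
T=wristT();im=read_camera("wrist");cv2.imwrite("pics/w6.png",im[:,:,::-1])
v=np.load("box.npy");M=box(v)
for q in("lid_grip","lid_front_edge"): print(q,proj("wrist",M[:3,:3]@PTS[q]+M[:3,3],T),[(round(a["p"],2),np.round(a["centre"],1)) for a in pinpoint("wrist",q)[:2]])
for y in(-.043,.043): print(proj("wrist",M[:3,:3]@[-.075,y,.145]+M[:3,3],T))
goal([.5012,.1045,.126],np.degrees(v[2]))
```

```text
lid_grip [[321.42862471 195.10185431]] [(0.74, array([323.6, 195.3]))]
lid_front_edge [[289.9987739  182.26294172]] [(0.57, array([290.9, 185.4]))]
[[321.70624903 241.15610362]]
[[321.12184787 144.32605253]]
t 7.42 pos [0.5009 0.1041 0.2605] open 0.818 F [-0.2 -0.8  0.5]
rot [-0.   0.1  0.1] shift [0.0004 0.0004 0.1345]
```

View pics/w6.png

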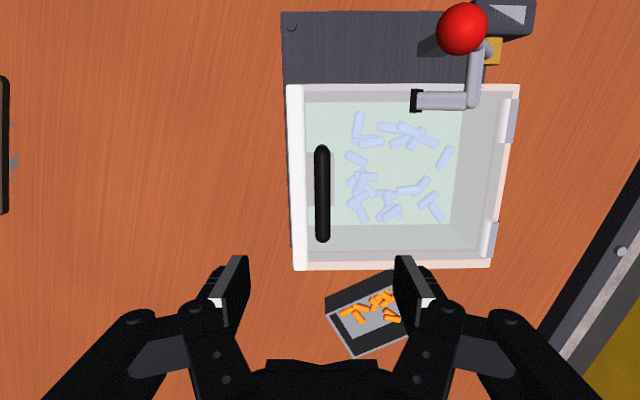

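The bar is at column 322, rows 145–242, exactly as predicted. Descending.

move_arm(
  plan=[
    [[0,0,0,0,0,0.04,0.06],[0,0,0,0,0,0.08,0.055],[0,0,0,0,0,0.11,0.05],[0,0,0,0.0005,0.0005,0.125,0.05],[0,0,0,0.0005,0.0005,0.125,0.05]],
  ],
)

```text
time: 8.05
eef_pos: [0.5013, 0.1046, 0.1356]
tcp_rot: [0.589, 0.808, -0.0, 0.0]
contact_force: [0.2, 1.1, -0.0]
opening: 0.585
```

Run:
```python
from h import *
T=wristT();im=read_camera("wrist");cv2.imwrite("pics/w7.png",im[:,:,::-1])
v=np.load("box.npy");print(proj("wrist",[.5012,.1045,.145],T))
goal([.5012,.1045,.126],np.degrees(v[2]))
```

```text
[[321.82852674 272.14496151]]
t 8.1 pos [0.5021 0.1046 0.1366] open 0.586 F [ 0.2 -0.2  0.1]
rot [0.1 0.1 0.2] shift [ 0.0002 -0.0009  0.0106]
```

View pics/w7.png

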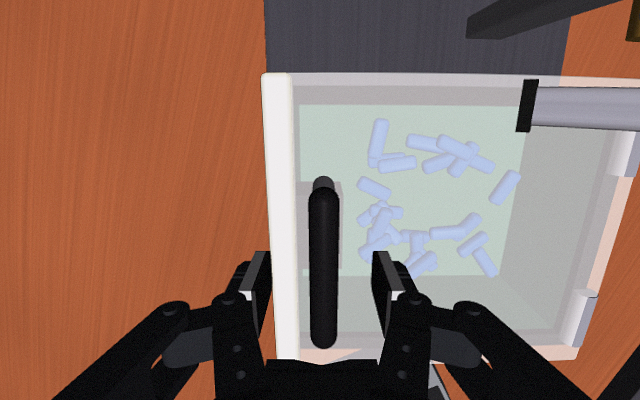

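The bar (column 323) is centred between the pads. I'll lower 9 mm and close.

move_arm(
  plan=[
    [[0,0,0,0,-0.0005,0.009,0.04],[0,0,0,0,-0.0005,0.009,0.02],[0,0,0,0,-0.0005,0.009,0.005],[0,0,0,0,-0.0005,0.009,0.005],[0,0,0,0,-0.0005,0.009,0.005]],
  ],
  force=60,
)

```text
time: 8.72
eef_pos: [0.5025, 0.1047, 0.1282]
tcp_rot: [0.589, 0.808, 0.001, 0.002]
contact_force: [3.3, 1.3, -0.1]
opening: 0.137
```

Run:
```python
from h import *
T=wristT();im=read_camera("wrist");cv2.imwrite("pics/w8.png",im[:,:,::-1])
v=np.load("box.npy")
goal([.5012,.1045,.126],np.degrees(v[2]))
# lid arc in box frame
for th in (.02,.05,.08,.11,.15): print(th,np.round([-.175*np.cos(th)+.045*np.sin(th)+.175, .045*np.cos(th)+.175*np.sin(th)-.045],4))
```

```text
t 8.78 pos [0.5025 0.1047 0.1282] open 0.139 F [ 3.9  0.5 -0.5]
rot [0.2 0.1 0.2] shift [ 0.0002 -0.0013  0.0022]
0.02 [0.0009 0.0035]
0.05 [0.0025 0.0087]
0.08 [0.0042 0.0138]
0.11 [0.006  0.0189]
0.15 [0.0087 0.0256]
```

View pics/w8.png

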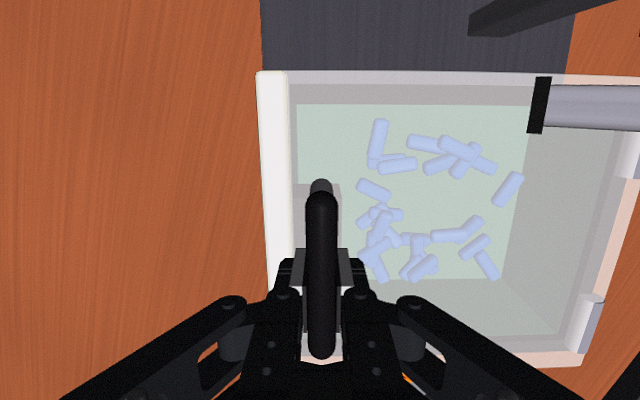

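The handle is held (opening 0.14). I'll lift slowly along the lid's arc, tilting with it.

move_arm(
  plan=[
    [[0.6,0,0,0.0,0.0003,-0.0018,0.005],[1.2,0,0,0.0,0.0005,-0.0035,0.005],[1.7,0,0,0.0,0.0009,-0.0052,0.005],[2.3,0,0,0.0,0.0012,-0.007,0.005],[2.9,0,0,0.0,0.0016,-0.0087,0.005]],
  ],
)

```text
time: 9.4
eef_pos: [0.5028, 0.1048, 0.1328]
tcp_rot: [0.589, 0.808, -0.02, -0.014]
contact_force: [7.7, 0.1, -16.3]
opening: 0.142
```

Run:
```python
from h import *
T=wristT();im=read_camera("wrist");cv2.imwrite("pics/w9.png",im[:,:,::-1])
v=np.load("box.npy")
goal([.5025,.1047,.1282],np.degrees(v[2]))
```

```text
t 9.45 pos [0.5029 0.1048 0.1333] open 0.137 F [  6.2  -0.1 -12.6]
rot [-2.9  0.1  0.2] shift [-0.     -0.0002  0.0051]
```

View pics/w9.png

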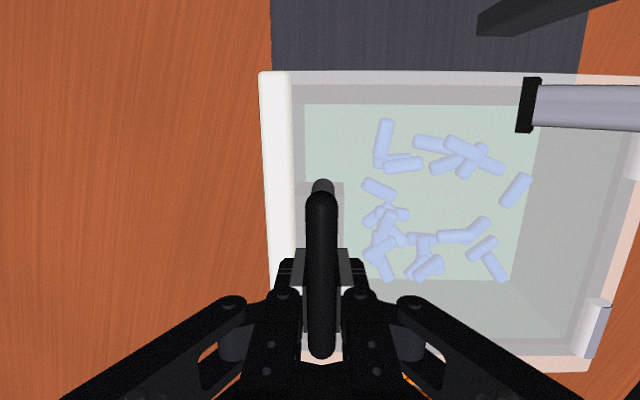

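Force is down −16 N, with 5 mm lifted so far; the pads have not slipped. Continuing.

move_arm(
  plan=[
    [[1,0,0,0.0,0.001,-0.006,0.005],[2.2,0,0,0.0,0.002,-0.0095,0.005],[3.4,0,0,0.0,0.003,-0.013,0.005],[4.6,0,0,0.0,0.004,-0.0165,0.005],[5.7,0,0,0.0,0.005,-0.02,0.005]],
  ],
)

```text
time: 10.07
eef_pos: [0.5079, 0.1064, 0.1532]
tcp_rot: [0.588, 0.806, -0.062, -0.044]
contact_force: [-0.5, -0.5, -3.0]
opening: 0.141
```

Run:
```python
from h import *
T=wristT();im=read_camera("wrist");a=read_camera("scene")
x=cv2.resize(np.vstack([im,cv2.resize(a[130:300,270:500],(640,473))]),(440,600));cv2.imwrite("pics/w10.png",x[:,:,::-1])
v=np.load("box.npy")
goal([.5025,.1047,.1282],np.degrees(v[2]))
s=get_state();R0=R.from_quat(s["tcp_rot"]).as_matrix();g=s["eef_pos"]-.019*R0[:,2]
M=box(v);h=M[:3,:3].T@(g-M[:3,3])-[.1,0,.1];print("grasp in hinge frame",h,"angle",np.arctan2(h[2],-h[0])-np.arctan2(.0463,.174))
```

```text
t 10.18 pos [0.508  0.1065 0.1534] open 0.143 F [-2.4 -1.5 -1.9]
rot [-8.7  0.1  0.2] shift [ 0.     -0.0019  0.0258]
grasp in hinge frame [-1.65016197e-01 -1.23427642e-04  7.22102480e-02] angle 0.15242434439089342
```

View pics/w10.png

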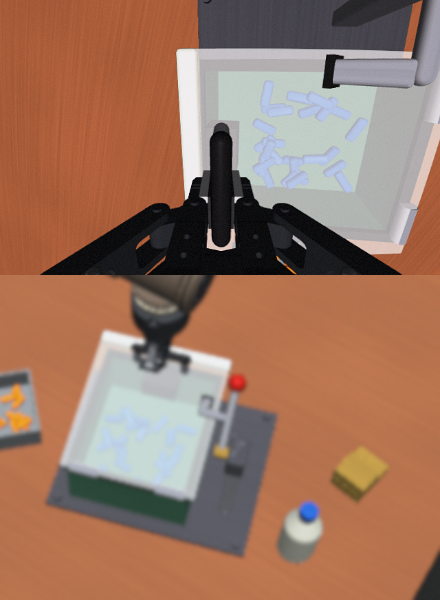

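The bar sits unchanged in the pads. The lid is at about 0.15 rad by the arm's position, the load is down to about the lid's weight, and the lever is still up. I'll hold still for one call, then check.

move_arm(
  plan=[
    [[0,0,0,0,0,0,0.005],[0,0,0,0,0,0,0.005],[0,0,0,0,0,0,0.005],[0,0,0,0,0,0,0.005],[0,0,0,0,0,0,0.005]],
  ],
)

```text
time: 10.8
eef_pos: [0.508, 0.1065, 0.1534]
tcp_rot: [0.587, 0.806, -0.062, -0.044]
contact_force: [0.5, -0.1, -2.4]
opening: 0.138
```

Run:
```python
from h import *
T=wristT();im=read_camera("wrist");v=np.load("box.npy");M=box(v)
r=pinpoint("wrist","lid_front_edge")+[];print([(round(a["p"],2),np.round(a["centre"])) for a in r[:2]],[(round(a["p"],2),np.round(a["centre"])) for a in pinpoint("wrist","lid_grip")[:1]])
for th in(0,.1,.15,.2):
    f=lambda x,z:M[:3,:3]@[.1+x*np.cos(th)+z*np.sin(th),0,.1-x*np.sin(th)+z*np.cos(th)]+M[:3,3]
    print(th,proj("wrist",f(-.206,0),T),proj("wrist",f(-.175,.045),T))
s=get_state();print(s["time"],s["eef_pos"],np.abs(s["dq"]).max(),s["contact_force"],s["opening"])
cv2.imwrite("pics/w11.png",im[:,:,::-1])
# lever angle
t=read_camera("top");s2=read_camera("scene")
o=[]
for n in("top","scene"):
    q=pinpoint(n,"lever_grip");print(n,[(round(a["p"],2),np.round(a["centre"])) for a in q[:2]])
    for th in(0,.7,1.05): print(th,proj(n,M[:3,:3]@[.05-.1*np.cos(th),.112,.15+.1*np.sin(th)]+M[:3,3]))
```

```text
[(0.63, array([270., 240.]))] [(0.83, array([323., 282.]))]
0 [[278.26887584 219.81550572]] [[311.00265992 253.4712459 ]]
0.1 [[270.52908606 231.77854345]] [[315.43212911 270.78263321]]
0.15 [[267.35021959 238.74257985]] [[319.52376577 280.82868194]]
0.2 [[264.74516755 246.48485822]] [[325.15209074 291.96263578]]
10.95 [0.50798042 0.10645734 0.15338032] 0.0026670929044884297 [ 0.09021589 -1.13576354 -2.17941793] 0.14256845379355457
top [(0.72, array([255., 206.]))]
0 [[264.3988199  228.26939359]]
0.7 [[258.86623364 215.91569307]]
1.05 [[254.51865838 204.06086979]]
scene [(0.81, array([392., 188.]))]
0 [[393.79204858 189.95059326]]
0.7 [[394.5458987  183.45811286]]
1.05 [[393.11062264 187.22899266]]
```

View pics/w11.png

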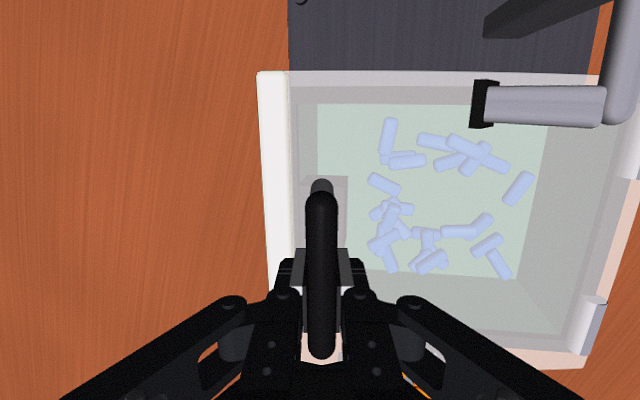

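The front edge at (270,240) and bar at (323,282) fit a lid angle of about 0.15 rad. The ball at (255,206) in the top view fits the lever at about 1.0 rad. The arm is still, so I'm handing in.

```bash
python3 -c "
from plant import *
ticket.sign_off();print(get_state()['time'])"
```

```text
the job is handed in; nothing more can be done
the job is handed in; nothing more can be done
```

I swung the hold-down lever up by its red ball to about 1.0 rad and left it there. Then I gripped the lid's bar handle and pulled the lid free of its seal. It is held slightly open, and I handed the job in at about 11 s; no verdict is reported.

- **Lid:** about 0.15 rad open, roughly 3 cm at the front edge. The arm's position and the wrist picture agree on this.
- **Seal:** the downward load peaked near 16 N. It then dropped to about 2.2 N, which matches the lid's weight alone.
- **Grip and motion:** the fingers are still on the bar at 60 N set grip, and the arm is at rest.
- **Lever:** the top view puts it at about 1.0 rad, well above 0.7. The scene camera is less decisive, because the ball hardly shifts in that view.
- **Bystanders:** the tray, bottle and metal block looked unmoved in the pictures; I did not re-measure their positions at the end.

No check failed or disagreed.

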